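# Drive the coupling's spring pins home with the mallet

## Task

Take the mallet and knock the two pins that still stand proud of the shaft coupling down until they are fully home like the third one, striking them only with the mallet and keeping the gripper off the coupling. Then stand the mallet on its face again, on the cork mat, and let go; do not disturb the bearing, the carton and the spring that stand about.

Things in the scene. Friction and masses are not known exactly. Their poses are not given: they have to be found in the camera images.
- coupling: Shaft coupling fixed to the bench: square dark plate 150 x 150 x 12 mm, hub of 80 mm diameter, and on top an aluminium flange disc of 132 mm diameter, its flat top 60 mm above the bench, dark bore in the middle. Three steel headed pins stand in it at radius 46 mm, at 0 (pin_a), 120 (pin_b) and 240 degrees (pin_c) from its x axis, counter-clockwise from above. Origin: centre of the underside, z up.
- flange_top (a point): Centre of the flange's flat top face, 60 mm above the bench.
- pin_a (a joint): How far pin_a is driven in, m: 0 = head's underside 14 mm above the flange, 0.014 = fully home, head on the flange. Starts 10 to 14 mm proud. A tight spring pin: it takes about 10 N to move and stays where it is left. Pin head 18 mm in diameter, 5 mm thick; shank 10 mm.
- pin_b (a joint): The same for pin_b; starts 10 to 14 mm proud.
- pin_c (a joint): The same for pin_c, which is already fully home (0.014) at the start.
- pin_a_top (a point): Centre of the top of pin_a's head: 65 mm above the bench when home, 79 mm at joint value 0.
- pin_b_top (a point): The same for pin_b.
- pin_c_top (a point): The same for pin_c.
- mallet: Mallet, 0.4 kg, standing on a face on the mat, handle level. Black rubber head: upright cylinder 60 mm in diameter, 90 mm high. Wooden handle 24 mm wide, 30 mm high, middle line 45 mm above the lower face, running along the mallet's -x axis and ending 198 mm from the head's axis. Origin: centre of the lower striking face, z up along the head.
- mallet_grip (a point): Point on the handle's middle line, 70 mm from the head's axis towards the handle's end, 45 mm above the lower face: a good place to grip, fingers closing across the 24 mm width.
- mat: Cork mat, 160 x 160 x 4 mm, fixed to the bench. Origin: centre of its underside (bench level); z up.
- bearing: Bystander: steel bearing ring lying flat, 62 mm outside and 32 mm inside diameter, 18 mm high. Origin: centre of its underside.
- carton: Bystander: white carton 70 x 70 x 100 mm high. Origin: centre of its underside.
- spring: Bystander: red coil spring standing upright, 50 mm in diameter, 95 mm high. Origin: centre of its underside.
Mind the look-alikes: they are no part of the job. Of the things that look like the mat, the largest one is meant. Of the things that look like the mallet, the smaller one is meant.

How it is judged:
By the outcome, as a careful person would: the job done as asked, in the order asked, and still so for the second after the job is handed in, with the robot touching nothing.
It also fails if it takes over 43 s, if anything falls off the work surface, if the arm or the gripper's body presses on something with over 40 N, if the wrist force passes 120 N, or if a joint passes its speed limit or range.

## Robot

A 6-joint arm with a two-finger parallel gripper is mounted at the origin on the work surface. World frame = base frame: x ahead of the robot, y to its left, z up, the work surface at z = 0. Lengths are in m, angles in rad, forces in N, time in s.
With the tool pointing down it reaches from about 0.275 to 0.775 m from the base axis. Payload 14.6 kg.
Tool frame: the origin (TCP) lies on the front face of the gripper's body, between the roots of the fingers; the fingertips stand 73 mm ahead of it and the grasp point (between the pads) lies 54 mm ahead of it; z points along the fingers, y is the line along which they close (so a half turn about z gives the same grasp; the last joint's range is limited). The gripper opens to 85 mm and grips with 20 to 120 N. Pads are 22 mm wide; open, the fingers measure 114 mm over their backs; the gripper's body (76 mm by 85 mm) begins 54 mm behind the grasp point. The pads swing forward as they close: fully open they stand 13 mm farther back than shut.
Start: joints at [-0.155, 0.263, -0.048, 1.259, 0, 1.415], TCP at [0.525, -0, 0.304] pointing down, gripper open.
Joint ranges: [-2.65, 2.65], [-0.89, 1.7], [-1.18, 1.37], [-2.13, 2.11], [-1.35, 1.29], [-3.14, 3.14]. Speed limits (rad/s): [1.89, 1.89, 2.57, 2.79, 3.14, 3.14].

## Interface

Orientations are given as a 3x3 rotation matrix whose columns are the frame's x, y, z axes.
In Python, from workcell import bot gives the robot as it stands.
- The arm moves only by the shell command python3 -m jog 'ROWS' [FORCE]. ROWS is JSON, a list of rows, each an object with "rotation": the turn, a rotation vector about the tool's x, y, z in rad, a list of three; "slide": the shift along the tool's x, y, z in mm, a list of three; "gripper": the closure, from 0 (fully open) to 1 (shut). A call has 1 to 8 rows; each row is the pose to reach, as a shift and turn from the pose commanded when the call began, along the tool's axes at that moment; what a row does not reach only later rows make up. A row lasts 1/10 s, in which the tool goes at most 50 mm and 8.59 degrees, less where a joint would pass 70% of its speed; a pose out of reach is approached as far as the arm can. A call with a gripper value outside its range is refused whole. The fingers move at their own pace and stop on an object; FORCE is the grip in N (left out, the last holds). Time passes only in rows, so rows that repeat a pose let the fingers close. It gives the time, the measured TCP pose, the force, the opening and the grip force at its end, in the units of the state.
- bot.state(): the state, without advancing time (a new reading comes with each control period).
- bot.snapshot(name): name is "scene" or "side" or "wrist"; returns (picture, depth): 480x640x3 uint8, red, green, blue; 480x640 float32, m along the optical axis (not along the pixel's ray), 0 where there is no reading.
- bot.camera_model(name): a dict with "K" (3x3 intrinsics, pixels), "R" (3x3) and "t" (3): a world point X has camera coordinates R X + t; the wrist camera has in their place "mount" (4x4, takes a point from camera to tool coordinates, whose origin is the TCP and whose axes are the flange's). Camera axes: x right, y down, z forward; pixel columns grow to the right and rows downward; lengths in m; the calibration is good to about 2 mm. A picture is of the moment at which its call begins: read the wrist's pose just before it. camera_model takes no time and is no camera call.
- bot.job_done(): hands the job in; it is judged then, once.
The state is a dict: "time": time; "joint_pos": joint angles; "qd": joint speeds; "joint_torque": joint torques, N m; "position": TCP position; "tool_rot": TCP orientation; "wrist_force": force on the tool from outside, world axes, zero at the start; "wrist_torque": the same for the moment, N m; "finger_gap": finger opening in m; "finger_force": force on a finger pad.
Only numpy, scipy, OpenCV 4.12 (cv2) and the standard library are available. Lean on these libraries where they do the work, as an engineer would, in place of code of your own. Each camera call takes 0.05 s, during which the arm holds its last target. There are 200 camera calls.

## Working session

There is one attempt and no reset: what is moved stays moved. The work goes in short steps, Python scripts to look and compute and a shell command to move; the robot and the scene stay as the last step left them, time stands still between calls to the robot, and variables do not carry over. Pictures are saved under pics/ and viewed, at most 10 in all, crops included, and the job is handed in when it is done.

```bash
mkdir -p pics; ls; python3 - <<'E'
from workcell import bot
import cv2,numpy as np
s=bot.state();print(s)
for n in("scene","side"):
    p,d=bot.snapshot(n);cv2.imwrite(f"pics/{n}0.png",p[:,:,::-1]);np.save(f"pics/{n}0d.npy",d)
    print(n,bot.camera_model(n))
print(bot.camera_model("wrist"))
E
```

```text
pics
{'time': 0.0, 'joint_pos': array([-1.55297474e-01,  2.63521716e-01, -4.89322122e-02,  1.25943644e+00,
       -1.90949170e-05,  1.41554525e+00]), 'qd': array([ 1.25145669e-03, -1.67738171e-03, -8.27851563e-05,  3.35158560e-05,
       -1.02679617e-04, -3.59047901e-04]), 'joint_torque': array([ 6.28219332e-04, -6.37613010e+01,  3.84567368e+01,  1.37825581e-02,
        8.02127857e-07, -5.80562346e-05]), 'position': array([5.24789684e-01, 2.49148381e-05, 3.03427432e-01]), 'tool_rot': array([[ 4.64698171e-05,  9.99999412e-01, -1.08382866e-03],
       [ 9.99999988e-01, -4.63068852e-05,  1.50354631e-04],
       [ 1.50304354e-04, -1.08383563e-03, -9.99999401e-01]]), 'wrist_force': array([-0.59560678,  0.3479775 ,  0.1999861 ]), 'wrist_torque': array([-0.0387878 , -0.01617004, -0.01745717]), 'finger_force': 0.0, 'finger_gap': 0.08504578907529145}
scene {'K': array([[444.21429041,   0.        , 323.84395968],
       [  0.        , 444.21429041, 236.36492369],
       [  0.        ,   0.        ,   1.        ]]), 'R': array([[-0.88389262,  0.46760917,  0.00868964],
       [ 0.31381641,  0.60
[... 303 characters left out ...]
[-0.92887873, -0.37026703,  0.0093082 ],
       [-0.28500828,  0.69849071, -0.65641528],
       [ 0.23654724, -0.6123831 , -0.75434232]]), 't': array([0.52774626, 0.23967741, 1.58945911])}
{'K': array([[343.06366844,   0.        , 314.45287786],
       [  0.        , 343.06366844, 239.96699564],
       [  0.        ,   0.        ,   1.        ]]), 'mount': array([[-5.98185834e-04, -9.64125484e-01, -2.65446216e-01,
         6.81040073e-02],
       [ 9.99999678e-01, -4.34744164e-04, -6.74478308e-04,
         2.36974497e-04],
       [ 5.34880532e-04, -2.65446534e-01,  9.64125433e-01,
        -6.98579939e-02],
       [ 0.00000000e+00,  0.00000000e+00,  0.00000000e+00,
         1.00000000e+00]])}
```

View pics/scene0.png

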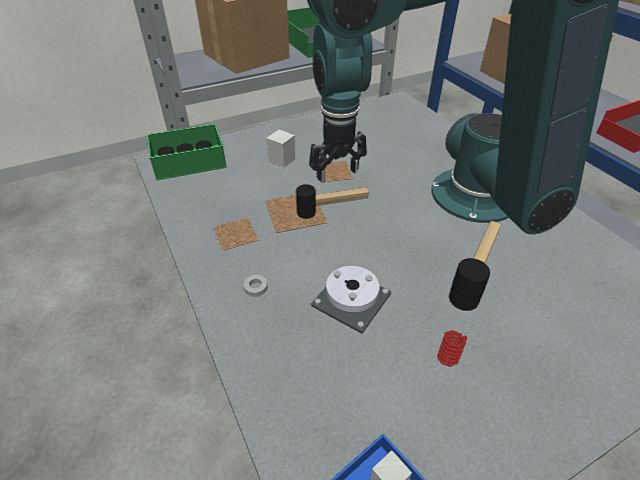

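View pics/side0.png

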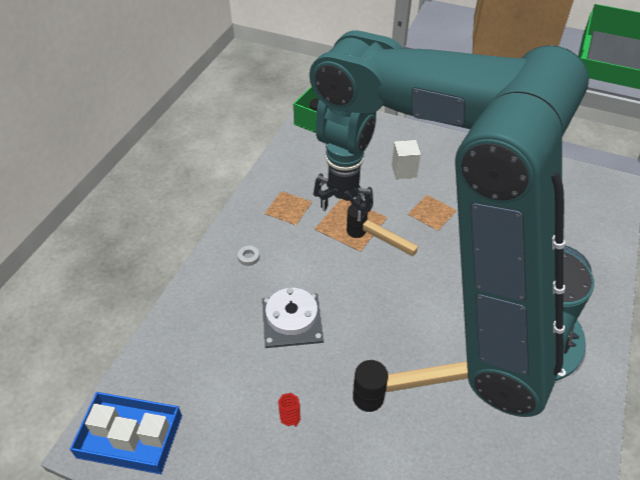

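Scene view: there are two mallets, a small one with its head at (306,200) on a mat and a large one at (470,285). The smaller is meant. There are three cork mats, at (296,212), (236,233) and (338,171); the largest is (296,212), under the small mallet. The coupling is at (352,290), the bearing at (256,285), the carton at (281,148) and the spring at (452,348). Next I'll measure and confirm these in one enlarged crop.

```bash
cat > h.py <<'E'
import cv2,numpy as np
from workcell import bot
def cloud(n,d):
    c=bot.camera_model(n);K=c["K"];v,u=np.mgrid[:480,:640]
    X=np.stack([(u-K[0,2])/K[0,0]*d,(v-K[1,2])/K[1,1]*d,d],-1)
    W=(X-c["t"])@c["R"]; W[d==0]=np.nan; return W
def ray(n,uv,z):
    c=bot.camera_model(n);r=np.linalg.inv(c["K"])@[uv[0],uv[1],1]@c["R"];o=-c["R"].T@c["t"]
    return o+r*(z-o[2])/r[2]
E
python3 - <<'E'
from h import *
np.set_printoptions(precision=4,suppress=True)
P={n:cv2.imread(f"pics/{n}0.png") for n in("scene","side")}
D={n:np.load(f"pics/{n}0d.npy") for n in P}
for n in P:
    W=cloud(n,D[n]);hsv=cv2.cvtColor(P[n],cv2.COLOR_BGR2HSV);z=W[...,2]
    print(n)
    cork=cv2.inRange(hsv,(5,70,60),(18,255,255));wood=cv2.inRange(hsv,(14,60,120),(28,255,255))
    red=cv2.inRange(hsv,(0,150,80),(6,255,255))
    blk=cv2.inRange(hsv,(0,0,0),(180,255,55))
    on=(W[...,0]>.2)&(W[...,0]<.95)&(abs(W[...,1])<.6)
    for nm,m in(("cork",(cork>0)&(z<.012)),("wood",(wood>0)&(z>.03)&(z<.12)),("red",red>0),("blk",(blk>0)&(z>.06)&(z<.16)),("flange",(abs(z-.06)<.004)&(hsv[...,2]>120)&(hsv[...,1]<40)),("bearing",(abs(z-.018)<.004)&(hsv[...,1]<40)),("carton",(abs(z-.1)<.006)&(hsv[...,1]<40)&(hsv[...,2]>150))):
        k,L,S,C=cv2.connectedComponentsWithStats((m&on).astype(np.uint8))
        for i in range(1,k):
            if S[i,4]<60: continue
            w=W[L==i];lo,hi=np.nanpercentile(w,[1,99],axis=0)
            (cx,cy),(a,b),t=cv2.minAreaRect(w[:,:2].astype(np.float32))
            print(nm,C[i].round(),S[i,4],"med",np.nanmedian(w,0),"lo",lo,"hi",hi,"rect",np.array([cx,cy,a,b,t]))
a=cv2.resize(P["scene"][255:335,300:400],(400,320),interpolation=2);b=cv2.resize(P["side"][280:350,255:330],(400,320),interpolation=2)
c=cv2.resize(P["scene"][160:260,205:375],(400,235));e=cv2.resize(P["side"][180:260,300:436],(400,235))
cv2.imwrite("pics/crop.png",np.vstack([np.hstack([a,b]),np.hstack([c,e])]))
E
```

```text
scene
cork [337. 171.] 427 med [ 0.3384 -0.3177 -0.0001] lo [ 0.2872 -0.3758 -0.0041] hi [ 0.395  -0.2674  0.0048] rect [ 0.3402 -0.3272  0.117   0.0942 71.2393]
cork [291. 214.] 1199 med [ 0.5862 -0.1737  0.0017] lo [ 0.4921 -0.2742 -0.0029] hi [ 0.6465 -0.1048  0.0065] rect [ 0.562  -0.1904  0.1649  0.1604 79.7215]
cork [235. 233.] 897 med [ 0.7635 -0.1773  0.0006] lo [ 0.7093 -0.2334 -0.0043] hi [ 0.8162 -0.1257  0.005 ] rect [ 0.7623 -0.1791  0.1146  0.1074 86.151 ]
wood [342. 194.] 375 med [ 0.4277 -0.1331  0.0598] lo [ 0.3503 -0.1592  0.0483] hi [ 0.5068 -0.1068  0.0654] rect [ 0.4274 -0.136   0.031   0.1677 75.8271]
wood [482. 251.] 225 med [0.2317 0.265  0.0742] lo [0.2009 0.233  0.0643] hi [0.266  0.2924 0.0781] rect [ 0.2289  0.2631  0.0833  0.0292 32.233 ]
red [451. 348.] 650 med [0.4906 0.4532 0.0632] lo [0.4598 0.4256 0.0131] hi [0.5044 0.469  0.093 ] rect [ 0.482   0.447   0.0458  0.0471 84.2595]
blk [305. 194.] 321 med [ 0.5429 -0.1516  0.0895] lo [ 0.5127 -0.189   0.0607] hi [ 0.5676 -0.1345  0.0948] rect [ 0.5399 -0.1628  0.0571  0.0563 80.1044]
blk [471. 277.] 1056 
[... 2163 characters left out ...]
2937 0.2932 0.062 ] hi [0.3632 0.3629 0.1221] rect [ 0.3289  0.328   0.0735  0.074  44.6993]
flange [292. 310.] 1206 med [0.5825 0.2002 0.0611] lo [0.5235 0.1323 0.0562] hi [0.6471 0.2574 0.0639] rect [ 0.5857  0.1941  0.1327  0.1315 79.8159]
bearing [249. 254.] 166 med [0.7869 0.0437 0.019 ] lo [0.7582 0.0124 0.0144] hi [0.8165 0.0728 0.022 ] rect [ 0.7876  0.0426  0.0592  0.064  24.635 ]
bearing [296. 336.] 346 med [0.5487 0.2425 0.016 ] lo [0.4906 0.169  0.014 ] hi [0.6203 0.2871 0.0216] rect [ 0.566   0.2308  0.1501  0.0712 31.0715]
carton [407. 148.] 297 med [ 0.4836 -0.4752  0.1016] lo [ 0.4422 -0.5165  0.0953] hi [ 0.5263 -0.4362  0.1056] rect [ 0.4856 -0.4772  0.0731  0.0779 28.1457]
```

View pics/crop.png

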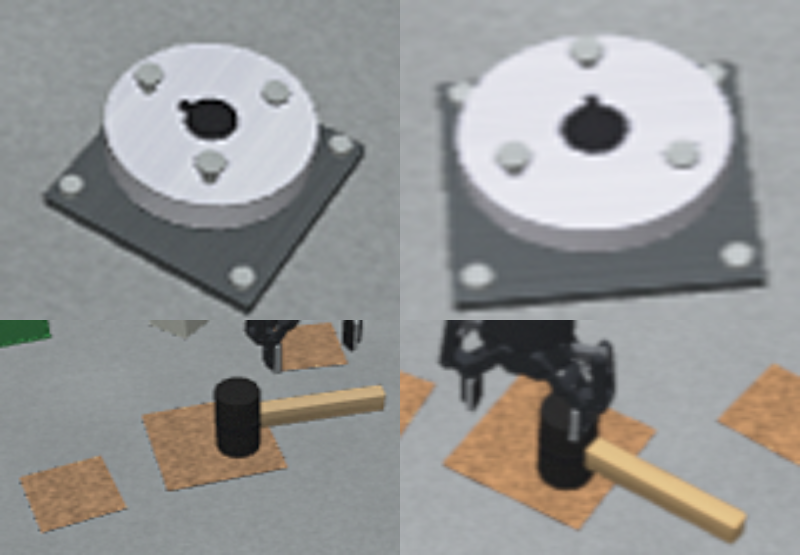

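The crop confirms it: the small mallet (scene 306,200) stands on the largest mat (296,212). The two proud pins are at scene (337,274) and (352,295), each showing its shank. The home pin is at (369,278).

```bash
python3 - <<'E'
from h import *
np.set_printoptions(precision=4,suppress=True)
c0=np.array([.5862,.1947])
S={"337":((337.3,273.5),(276.2,313.5)),"352":((352.4,295.2),(307.9,313.3)),"369":((368.8,277.7),(289.9,290.2))}
for lab,zz in(("337",.077),("352",.077),("369",.065)):
    for n,i in(("scene",0),("side",1)):
        for lb2 in S:
            p=ray(n,S[lb2][i],zz)
            d=p[:2]-c0;print(lab,"z",zz,n,lb2,p[:2],"r",np.hypot(*d),"ang",np.degrees(np.arctan2(d[1],d[0])))
E
```

```text
337 z 0.077 scene 337 [0.6089 0.1601] r 0.04131959886423583 ang -56.754611224373434
337 z 0.077 scene 352 [0.6107 0.2367] r 0.048677825891651705 ang 59.7195974971305
337 z 0.077 scene 369 [0.547  0.2078] r 0.041352566827767535 ang 161.46374184110599
337 z 0.077 side 337 [0.6104 0.2327] r 0.04502933958920566 ang 57.49726223474534
337 z 0.077 side 352 [0.5371 0.2023] r 0.0496520334968882 ang 171.222498148609
337 z 0.077 side 369 [0.6081 0.1536] r 0.04658452706422073 ang -62.02258711978091
352 z 0.077 scene 337 [0.6089 0.1601] r 0.04131959886423583 ang -56.754611224373434
352 z 0.077 scene 352 [0.6107 0.2367] r 0.048677825891651705 ang 59.7195974971305
352 z 0.077 scene 369 [0.547  0.2078] r 0.041352566827767535 ang 161.46374184110599
352 z 0.077 side 337 [0.6104 0.2327] r 0.04502933958920566 ang 57.49726223474534
352 z 0.077 side 352 [0.5371 0.2023] r 0.0496520334968882 ang 171.222498148609
352 z 0.077 side 369 [0.6081 0.1536] r 0.04658452706422073 ang -62.02258711978091
369 z 0.065 scene 337 [0.6032 0.1508] r 0.04707575009739967 ang -68.76647889411376
369 z 0.065 scene 352 [0.6052 0.2285] r 0.03879262108677139 ang 60.72500172261385
369 z 0.065 scene 369 [0.5405 0.1992] r 0.045941835752628654 ang 174.34939614906853
369 z 0.065 side 337 [0.6144 0.2254] r 0.041731045590899025 ang 47.440915183897765
369 z 0.065 side 352 [0.5405 0.1948] r 0.04573170640206397 ang 179.9340908665525
369 z 0.065 side 369 [0.6121 0.1456] r 0.05551450767152417 ang -62.23575166269189
```

```bash
python3 -m jog '[{"rotation":[0,0,-0.14],"slide":[-20,-8,8],"gripper":0},{"rotation":[0,0,-0.28],"slide":[-50,-16,16],"gripper":0},{"rotation":[0,0,-0.42],"slide":[-80,-24,24],"gripper":0},{"rotation":[0,0,-0.56],"slide":[-110,-40,40],"gripper":0},{"rotation":[0,0,-0.7],"slide":[-146,-53,60],"gripper":0},{"rotation":[0,0,-0.84],"slide":[-146,-53,80],"gripper":0},{"rotation":[0,0,-0.98],"slide":[-146,-53,80],"gripper":0},{"rotation":[0,0,-1.12],"slide":[-146,-53,80],"gripper":0}]' 120
```

```text
time: 0.9
position: [0.4715, -0.1462, 0.2231]
tool_rot: [[-0.902, 0.431, -0.002], [0.431, 0.902, 0.001], [0.002, 0.0, -1.0]]
wrist_force: [0.1, -0.1, 0.3]
finger_gap: 0.0854
finger_force: 0.0
```

Pins measured: P1 (0.608,0.156), P2 (0.611,0.234), home pin (0.5405,0.197). Radii are about 46 mm and the angles sit 120° apart, so they fit the description. Now I'll finish the turn and look with the wrist camera.

```bash
python3 -m jog '[{"rotation":[0,0,-0.14],"slide":[0,0,0],"gripper":0},{"rotation":[0,0,-0.21],"slide":[0,0,0],"gripper":0},{"rotation":[0,0,-0.21],"slide":[0,0,0],"gripper":0}]' 120; python3 - <<'E'
from h import *
np.set_printoptions(precision=4,suppress=True)
s=bot.state();p,d=bot.snapshot("wrist");cv2.imwrite("pics/w1.png",p[:,:,::-1])
c=bot.camera_model("wrist");K=c["K"];v,u=np.mgrid[:480,:640]
X=np.stack([(u-K[0,2])/K[0,0]*d,(v-K[1,2])/K[1,1]*d,d],-1)
T=X@c["mount"][:3,:3].T+c["mount"][:3,3];W=T@s["tool_rot"].T+s["position"];z=W[...,2]
hsv=cv2.cvtColor(p,cv2.COLOR_RGB2HSV)
for nm,m in(("wood",(hsv[...,1]>60)&(abs(z-.064)<.006)),("blk",(hsv[...,2]<70)&(abs(z-.094)<.006)),):
    m=m&(d>0)&(W[...,0]<.62)
    k,L,S,C=cv2.connectedComponentsWithStats(m.astype(np.uint8))
    for i in range(1,k):
        if S[i,4]<300: continue
        w=W[L==i];r=cv2.minAreaRect(w[:,:2].astype(np.float32))
        print(nm,C[i],S[i,4],np.median(w,0),r)
E
```

```text
time: 1.2
position: [0.4719, -0.146, 0.2237]
tool_rot: [[-0.971, 0.238, -0.0], [0.238, 0.971, 0.0], [0.001, 0.0, -1.0]]
wrist_force: [-0.6, 0.4, 0.7]
finger_gap: 0.0856
finger_force: 0.0
wood [308.7749 163.5816] 9044 [ 0.4156 -0.1353  0.0634] ((0.42709317803382874, -0.13787756860256195), (0.02387823909521103, 0.16922540962696075), 75.61111450195312)
blk [306.9332 350.056 ] 5567 [ 0.5324 -0.165   0.0936] ((0.5347387194633484, -0.165546715259552), (0.05812405049800873, 0.05905257537961006), 85.45521545410156)
```

View pics/w1.png

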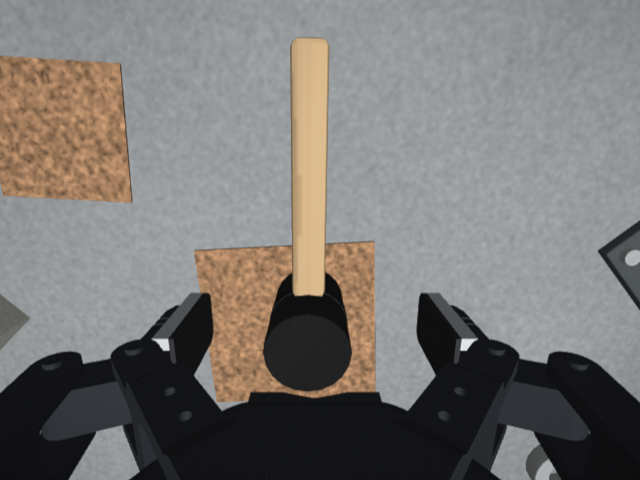

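The wrist view shows the handle from (309,40) to (309,295) and the head top at (307,350), both between the fingers. The axis is within about 3 mm and the yaw within 0.6°. Descend and grip.

```bash
python3 -m jog '[{"rotation":[0,0,0.01],"slide":[4,-3,30],"gripper":0},{"rotation":[0,0,0.01],"slide":[4,-3,65],"gripper":0},{"rotation":[0,0,0.01],"slide":[4,-3,100],"gripper":0},{"rotation":[0,0,0.01],"slide":[4,-3,120],"gripper":0},{"rotation":[0,0,0.01],"slide":[4,-3,120],"gripper":0},{"rotation":[0,0,0.01],"slide":[4,-3,120],"gripper":1},{"rotation":[0,0,0.01],"slide":[4,-3,120],"gripper":1},{"rotation":[0,0,0.01],"slide":[4,-3,120],"gripper":1}]' 120;  python3 -m jog '[{"rotation":[0,0,0],"slide":[0,0,0],"gripper":1},{"rotation":[0,0,0],"slide":[0,0,0],"gripper":1},{"rotation":[0,0,0],"slide":[0,0,0],"gripper":1},{"rotation":[0,0,0],"slide":[0,0,0],"gripper":1}]'
```

```text
time: 2.05
position: [0.468, -0.1482, 0.105]
tool_rot: [[-0.969, 0.249, 0.002], [0.249, 0.969, -0.001], [-0.002, -0.0, -1.0]]
wrist_force: [0.2, 0.2, 0.0]
finger_gap: 0.0437
finger_force: 0.0
time: 2.45
position: [0.4677, -0.1483, 0.1047]
tool_rot: [[-0.969, 0.249, 0.001], [0.249, 0.969, -0.001], [-0.001, -0.001, -1.0]]
wrist_force: [-3.1, -0.4, 9.4]
finger_gap: 0.0225
finger_force: 116.9
```

```bash
python3 -m jog '[{"rotation":[0,0,0],"slide":[0,0,-10],"gripper":1},{"rotation":[0,0,0],"slide":[0,0,-30],"gripper":1},{"rotation":[0,0,0],"slide":[0,0,-60],"gripper":1},{"rotation":[0,0,0],"slide":[0,0,-85],"gripper":1},{"rotation":[0,0,0],"slide":[0,0,-100],"gripper":1},{"rotation":[0,0,0],"slide":[0,0,-100],"gripper":1},{"rotation":[0,0,0],"slide":[0,0,-100],"gripper":1}]'; python3 - <<'E'
from h import *
for n in("side","scene"):
    p,d=bot.snapshot(n);cv2.imwrite(f"pics/{n}1.png",p[:,:,::-1]);np.save(f"pics/{n}1d.npy",d)
    W=cloud(n,d);z=W[...,2];h=cv2.cvtColor(p,cv2.COLOR_RGB2HSV)
    m=(h[...,1]>70)&(h[...,0]>13)&(h[...,0]<28)&(z>.08)&(z<.24)&(W[...,1]<0)&(W[...,0]>.3)&(W[...,0]<.6)&(W[...,1]>-.3)
    w=W[m];t=(w[:,:2]-[.468,-.148])@[-.969,.249]
    for a in range(0,130,20):
        k=(t>a/1e3)&(t<a/1e3+.02)
        if k.sum()>5:print(n,a,k.sum(),np.percentile(w[k,2],[10,50,90]).round(4))
a=cv2.imread("pics/side1.png")[130:280,260:460];cv2.imwrite("pics/c2.png",cv2.resize(a,(800,600)))
E
```

```text
time: 3.15
position: [0.4671, -0.1478, 0.2036]
tool_rot: [[-0.969, 0.248, -0.0], [0.248, 0.969, 0.0], [0.0, 0.0, -1.0]]
wrist_force: [0.3, 0.4, -4.2]
finger_gap: 0.0226
finger_force: 118.0
side 0 73 [0.1424 0.1621 0.1771]
side 20 81 [0.144  0.162  0.1667]
side 40 85 [0.1448 0.1609 0.1659]
side 60 84 [0.143  0.1612 0.1672]
side 80 87 [0.1451 0.1613 0.1665]
side 100 86 [0.1445 0.16   0.1666]
side 120 31 [0.1501 0.1599 0.1647]
scene 0 14 [0.1367 0.1459 0.1764]
scene 20 71 [0.1368 0.1504 0.1601]
scene 40 74 [0.1372 0.1533 0.1605]
scene 60 72 [0.1376 0.1536 0.1595]
scene 80 71 [0.1377 0.1543 0.1609]
scene 100 73 [0.1393 0.154  0.1611]
scene 120 17 [0.1384 0.1538 0.1603]
```

View pics/c2.png

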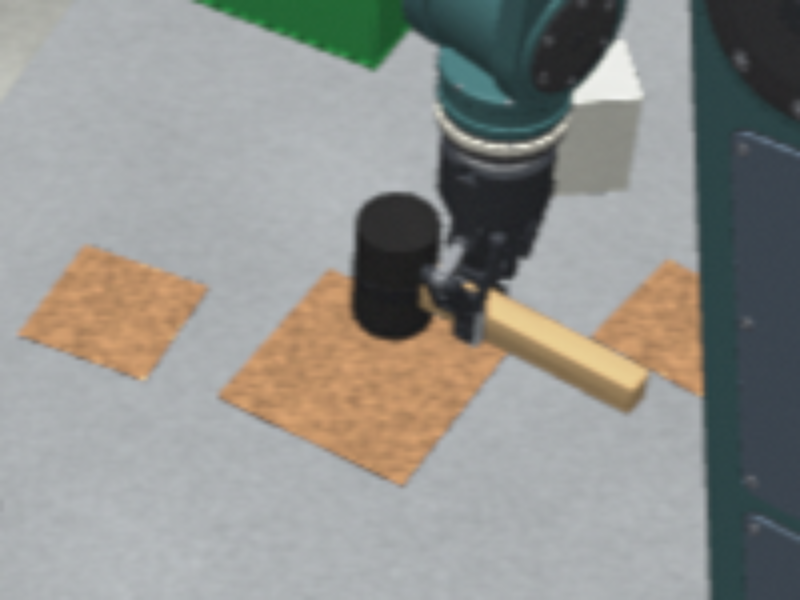

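The side crop shows the mallet level and clear of the mat, head at (397,265) and handle out to (640,390). The face is at TCP z − 0.1007. Move over P1 at (0.608,0.156).

```bash
python3 -m jog '[{"rotation":[0,0,0],"slide":[0,25,-5],"gripper":1},{"rotation":[0,0,0],"slide":[0,65,-10],"gripper":1},{"rotation":[0,0,0],"slide":[0,110,-10],"gripper":1},{"rotation":[0,0,0],"slide":[0,155,-10],"gripper":1},{"rotation":[0,0,0],"slide":[0,200,-10],"gripper":1},{"rotation":[0,0,0],"slide":[0,240,-10],"gripper":1},{"rotation":[0,0,0],"slide":[-1,275,-10],"gripper":1},{"rotation":[0,0,0],"slide":[-2,305,-5],"gripper":1}]';python3 -m jog '[{"rotation":[0,0,0],"slide":[0,15,0],"gripper":1},{"rotation":[0,0,0],"slide":[0,24,0],"gripper":1},{"rotation":[0,0,0],"slide":[0,24,5],"gripper":1},{"rotation":[0,0,0],"slide":[0,24,5],"gripper":1}]'; python3 - <<'E'
from h import *
for n in("side","scene"):
    p,d=bot.snapshot(n);cv2.imwrite(f"pics/{n}2.png",p[:,:,::-1])
a=cv2.resize(cv2.imread("pics/scene2.png")[220:340,280:420],(400,343));b=cv2.resize(cv2.imread("pics/side2.png")[235:355,240:380],(400,343))
cv2.imwrite("pics/c3.png",np.hstack([a,b]))
E
```

```text
time: 4.05
position: [0.5451, 0.149, 0.2082]
tool_rot: [[-0.969, 0.247, -0.001], [0.247, 0.969, 0.0], [0.001, -0.0, -1.0]]
wrist_force: [-0.0, -1.0, -4.4]
finger_gap: 0.0223
finger_force: 118.5
time: 4.45
position: [0.5505, 0.1693, 0.2031]
tool_rot: [[-0.969, 0.249, -0.001], [0.249, 0.969, -0.0], [0.001, -0.001, -1.0]]
wrist_force: [-0.8, -0.5, -4.6]
finger_gap: 0.0224
finger_force: 118.6
```

View pics/c3.png

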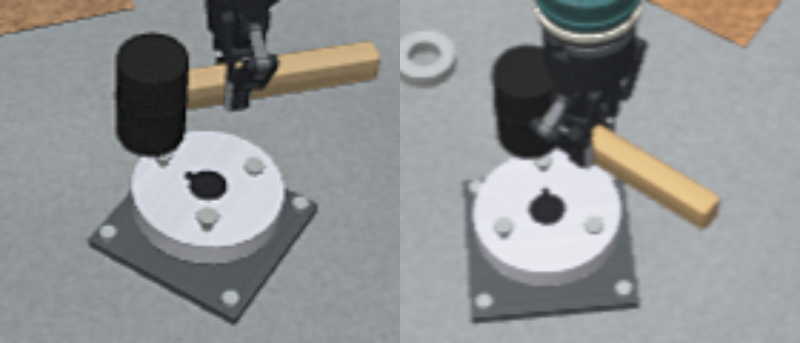

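The head (scene crop 152,95) hangs over P1 (165,160) and is clear of the other pins. Press down.

```bash
python3 -m jog '[{"rotation":[0,0,0],"slide":[0,0,10],"gripper":1},{"rotation":[0,0,0],"slide":[0,0,20],"gripper":1},{"rotation":[0,0,0],"slide":[0,0,26],"gripper":1},{"rotation":[0,0,0],"slide":[0,0,30],"gripper":1},{"rotation":[0,0,0],"slide":[0,0,33],"gripper":1}]';python3 -m jog '[{"rotation":[0,0,0],"slide":[0,0,2],"gripper":1},{"rotation":[0,0,0],"slide":[0,0,4],"gripper":1},{"rotation":[0,0,0],"slide":[0,0,4],"gripper":1}]'
```

```text
time: 5.05
position: [0.5505, 0.17, 0.1707]
tool_rot: [[-0.969, 0.248, -0.001], [0.248, 0.969, -0.0], [0.001, -0.001, -1.0]]
wrist_force: [-7.0, -1.6, 6.4]
finger_gap: 0.0225
finger_force: 120.0
time: 5.35
position: [0.5505, 0.1701, 0.1668]
tool_rot: [[-0.969, 0.248, -0.001], [0.248, 0.969, -0.001], [0.0, -0.001, -1.0]]
wrist_force: [-2.2, -1.0, -0.0]
finger_gap: 0.0221
finger_force: 119.5
```

```bash
python3 -m jog '[{"rotation":[0,0,0],"slide":[0,0,1],"gripper":1},{"rotation":[0,0,0],"slide":[0,0,2],"gripper":1},{"rotation":[0,0,0],"slide":[0,0,2],"gripper":1}]'; python3 -m jog '[{"rotation":[0,0,0],"slide":[0,0,1],"gripper":1},{"rotation":[0,0,0],"slide":[0,0,1],"gripper":1}]'
```

```text
time: 5.65
position: [0.5506, 0.1702, 0.1656]
tool_rot: [[-0.969, 0.248, 0.0], [0.248, 0.969, -0.0], [-0.0, -0.0, -1.0]]
wrist_force: [-9.6, -1.3, 12.5]
finger_gap: 0.0225
finger_force: 121.4
time: 5.85
position: [0.5504, 0.1703, 0.1653]
tool_rot: [[-0.969, 0.248, 0.0], [0.248, 0.969, -0.0], [-0.0, -0.0, -1.0]]
wrist_force: [-13.8, -0.6, 23.6]
finger_gap: 0.0222
finger_force: 122.9
```

```bash
python3 -m jog '[{"rotation":[0,0,0],"slide":[0,0,1],"gripper":1},{"rotation":[0,0,0],"slide":[0,0,1],"gripper":1},{"rotation":[0,0,0],"slide":[0,0,1],"gripper":1}]'; python3 -m jog '[{"rotation":[0,0,0],"slide":[0,0,-10],"gripper":1},{"rotation":[0,0,0],"slide":[0,0,-30],"gripper":1},{"rotation":[0,0,0],"slide":[0,0,-40],"gripper":1},{"rotation":[0,0,0],"slide":[0,30,-40],"gripper":1},{"rotation":[0,0,0],"slide":[16,60,-40],"gripper":1},{"rotation":[0,0,0],"slide":[16,77,-40],"gripper":1},{"rotation":[0,0,0],"slide":[16,77,-40],"gripper":1}]'
```

```text
time: 6.15
position: [0.5502, 0.1703, 0.1649]
tool_rot: [[-0.969, 0.248, 0.001], [0.248, 0.969, 0.0], [-0.001, 0.0, -1.0]]
wrist_force: [-18.7, -1.3, 32.6]
finger_gap: 0.0226
finger_force: 124.4
time: 6.85
position: [0.5549, 0.2507, 0.2025]
tool_rot: [[-0.969, 0.246, 0.0], [0.246, 0.969, 0.0], [-0.0, 0.0, -1.0]]
wrist_force: [-0.3, -0.3, -5.2]
finger_gap: 0.0222
finger_force: 119.0
```

```bash
python3 -m jog '[{"rotation":[0,0,0],"slide":[0,-1,10],"gripper":1},{"rotation":[0,0,0],"slide":[0,-1,20],"gripper":1},{"rotation":[0,0,0],"slide":[0,-1,26],"gripper":1},{"rotation":[0,0,0],"slide":[0,-1,30],"gripper":1},{"rotation":[0,0,0],"slide":[0,-1,34],"gripper":1},{"rotation":[0,0,0],"slide":[0,-1,37],"gripper":1},{"rotation":[0,0,0],"slide":[0,-1,39],"gripper":1},{"rotation":[0,0,0],"slide":[0,-1,39],"gripper":1}]';python3 -m jog '[{"rotation":[0,0,0],"slide":[0,0,1],"gripper":1},{"rotation":[0,0,0],"slide":[0,0,1.5],"gripper":1},{"rotation":[0,0,0],"slide":[0,0,1.5],"gripper":1}]'
```

```text
time: 7.65
position: [0.5536, 0.2473, 0.1653]
tool_rot: [[-0.969, 0.249, 0.0], [0.249, 0.969, -0.0], [-0.0, -0.0, -1.0]]
wrist_force: [-14.4, -3.0, 21.5]
finger_gap: 0.0225
finger_force: 123.1
time: 7.95
position: [0.5534, 0.2473, 0.1648]
tool_rot: [[-0.969, 0.249, 0.001], [0.249, 0.969, -0.0], [-0.001, -0.0, -1.0]]
wrist_force: [-21.9, -2.7, 37.1]
finger_gap: 0.0223
finger_force: 125.2
```

Both pins bottomed out, with the force rising steeply at the same height. Lift and return over the mat.

```bash
python3 -m jog '[{"rotation":[0,0,0],"slide":[0,0,-10],"gripper":1},{"rotation":[0,0,0],"slide":[0,0,-30],"gripper":1},{"rotation":[0,0,0],"slide":[0,0,-45],"gripper":1},{"rotation":[0,0,0],"slide":[0,-30,-45],"gripper":1},{"rotation":[0,0,0],"slide":[0,-75,-45],"gripper":1},{"rotation":[0,0,0],"slide":[0,-120,-45],"gripper":1},{"rotation":[0,0,0],"slide":[-8,-165,-45],"gripper":1},{"rotation":[0,0,0],"slide":[-16,-210,-45],"gripper":1}]'; python3 -m jog '[{"rotation":[0,0,0],"slide":[-8,-45,0],"gripper":1},{"rotation":[0,0,0],"slide":[-12,-90,0],"gripper":1},{"rotation":[0,0,0],"slide":[-18,-135,0],"gripper":1},{"rotation":[0,0,0],"slide":[-20,-175,0],"gripper":1},{"rotation":[0,0,0],"slide":[-20,-200,0],"gripper":1},{"rotation":[0,0,0],"slide":[-20,-204,0],"gripper":1},{"rotation":[0,0,0],"slide":[-20,-204,0],"gripper":1}]'; python3 - <<'E'
from h import *
P={}
for n in("side","scene"):
    p,d=bot.snapshot(n);P[n]=p[:,:,::-1]
a=cv2.resize(P["scene"][255:335,300:400],(400,320),interpolation=2);b=cv2.resize(P["side"][280:350,255:330],(400,320),interpolation=2)
c=cv2.resize(P["scene"][130:260,205:375],(400,270));e=cv2.resize(P["side"][150:260,280:443],(400,270))
cv2.imwrite("pics/c4.png",np.vstack([np.hstack([a,b]),np.hstack([c,e])]))
E
```

```text
time: 8.75
position: [0.5172, 0.0386, 0.2074]
tool_rot: [[-0.969, 0.248, 0.0], [0.248, 0.969, -0.0], [-0.0, -0.0, -1.0]]
wrist_force: [0.8, -0.9, -4.7]
finger_gap: 0.0224
finger_force: 119.0
time: 9.45
position: [0.4862, -0.1629, 0.2073]
tool_rot: [[-0.968, 0.25, -0.0], [0.25, 0.968, 0.0], [0.0, 0.0, -1.0]]
wrist_force: [-0.3, 0.2, -4.2]
finger_gap: 0.0224
finger_force: 119.1
```

View pics/c4.png

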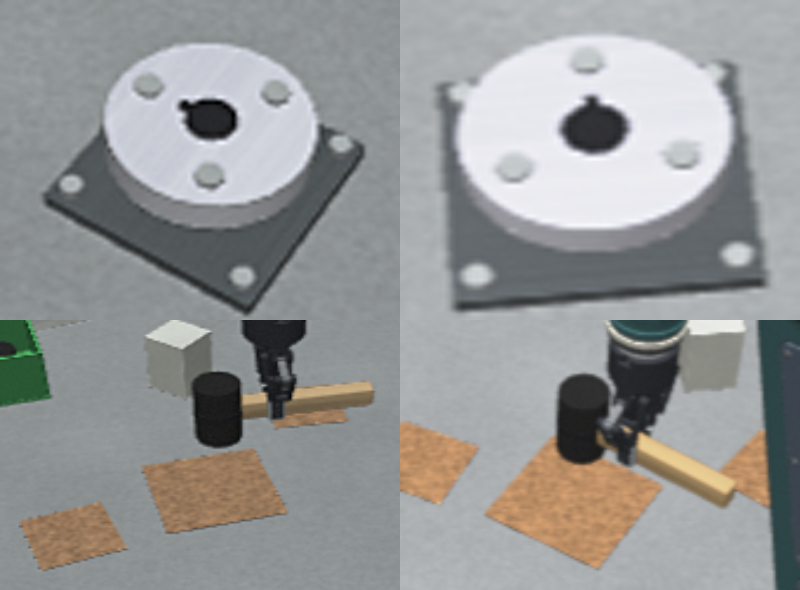

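All three pins now look alike, with heads flush on the flange at (148,85), (208,175) and (275,92). Lower the mallet onto the mat.

```bash
python3 -m jog '[{"rotation":[0,0,0],"slide":[0,0,25],"gripper":1},{"rotation":[0,0,0],"slide":[0,0,55],"gripper":1},{"rotation":[0,0,0],"slide":[0,0,80],"gripper":1},{"rotation":[0,0,0],"slide":[0,0,94],"gripper":1},{"rotation":[0,0,0],"slide":[0,0,99],"gripper":1},{"rotation":[0,0,0],"slide":[0,0,101],"gripper":1},{"rotation":[0,0,0],"slide":[0,0,101],"gripper":1}]'; python3 -m jog '[{"rotation":[0,0,0],"slide":[0,0,1],"gripper":1},{"rotation":[0,0,0],"slide":[0,0,1],"gripper":1},{"rotation":[0,0,0],"slide":[0,0,1],"gripper":1}]'
```

```text
time: 10.25
position: [0.4869, -0.1619, 0.1069]
tool_rot: [[-0.969, 0.248, 0.001], [0.248, 0.969, -0.0], [-0.001, -0.0, -1.0]]
wrist_force: [-0.5, -0.8, -4.7]
finger_gap: 0.0225
finger_force: 119.1
time: 10.55
position: [0.4866, -0.1622, 0.1057]
tool_rot: [[-0.969, 0.248, 0.001], [0.248, 0.969, -0.0], [-0.001, -0.0, -1.0]]
wrist_force: [-0.6, -0.1, -4.0]
finger_gap: 0.0225
finger_force: 119.1
```

```bash
python3 -m jog '[{"rotation":[0,0,0],"slide":[0,0,0.5],"gripper":1},{"rotation":[0,0,0],"slide":[0,0,1],"gripper":1},{"rotation":[0,0,0],"slide":[0,0,1],"gripper":1},{"rotation":[0,0,0],"slide":[0,0,1],"gripper":1}]'
```

```text
time: 10.95
position: [0.4865, -0.1622, 0.1049]
tool_rot: [[-0.969, 0.248, 0.0], [0.248, 0.969, -0.0], [-0.0, -0.0, -1.0]]
wrist_force: [-4.0, 1.6, 6.5]
finger_gap: 0.022
finger_force: 120.9
```

It is resting on the mat (same height and force as at the grasp). Release and back off straight up.

```bash
python3 -m jog '[{"rotation":[0,0,0],"slide":[0,0,0],"gripper":0.5},{"rotation":[0,0,0],"slide":[0,0,0],"gripper":0.4},{"rotation":[0,0,0],"slide":[0,0,0],"gripper":0.2},{"rotation":[0,0,0],"slide":[0,0,0],"gripper":0.1},{"rotation":[0,0,0],"slide":[0,0,0],"gripper":0},{"rotation":[0,0,0],"slide":[0,0,0],"gripper":0}]' 20; python3 -m jog '[{"rotation":[0,0,0],"slide":[0,0,-10],"gripper":0},{"rotation":[0,0,0],"slide":[0,0,-30],"gripper":0},{"rotation":[0,0,0],"slide":[0,0,-60],"gripper":0},{"rotation":[0,0,0],"slide":[0,0,-95],"gripper":0},{"rotation":[0,0,0],"slide":[0,0,-130],"gripper":0},{"rotation":[0,0,0],"slide":[0,0,-160],"gripper":0},{"rotation":[0,0,0],"slide":[0,0,-160],"gripper":0},{"rotation":[0,0,0],"slide":[0,0,-160],"gripper":0}]'; python3 - <<'E'
from h import *
p,d=bot.snapshot("scene");cv2.imwrite("pics/end.png",p[120:380,200:500,::-1].repeat(2,0).repeat(2,1))
E
```

```text
time: 11.55
position: [0.4865, -0.1621, 0.1044]
tool_rot: [[-0.969, 0.248, 0.0], [0.248, 0.969, -0.0], [-0.0, 0.0, -1.0]]
wrist_force: [-0.4, 1.2, -0.3]
finger_gap: 0.085
finger_force: 0.0
time: 12.35
position: [0.4866, -0.1622, 0.265]
tool_rot: [[-0.969, 0.248, 0.001], [0.248, 0.969, -0.001], [-0.001, -0.0, -1.0]]
wrist_force: [-0.3, -0.1, -0.6]
finger_gap: 0.0854
finger_force: 0.0
```

View pics/end.png

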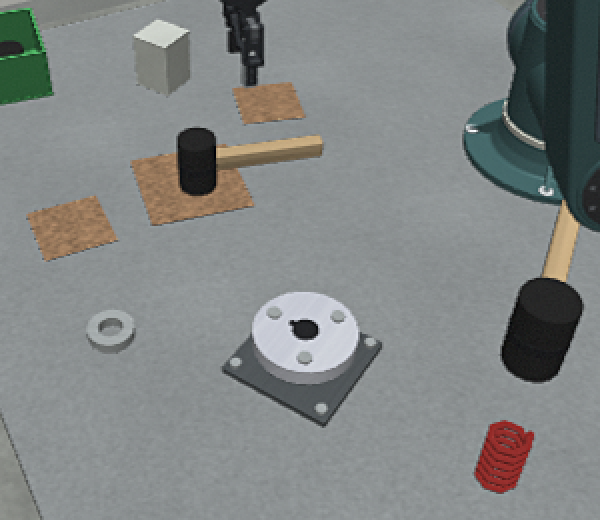

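The mallet stands upright on the large mat (197,160), all three pins are home, and the bearing, carton and spring are where they were. Handing in.

```bash
python3 -c "
from workcell import bot
print(bot.job_done())"
```

```text
the job is handed in; nothing more can be done
None
```

Job handed in at about 12.4 s of the 43 s allowed: both proud pins are driven home with the mallet, the mallet stands released on its face on the large cork mat, and the last picture shows the bearing, carton and spring undisturbed.

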